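# Flip the hex key and nip up the monitor-pole clamp bolt

## Task

The clamp bolt of the monitor pole on this desk has only been run down finger-tight. Take the big red hex key out of its stand, flip it over so that its short end goes right down into the bolt's socket and its long arm lies level as the lever, and swing the long arm clockwise (seen from above) until the bolt comes up tight with its white mark at the green mark. Let go and leave the key in the bolt; leave the smaller blue key in its stand.

Things in the scene. Friction and masses are not known exactly. Their poses are not given: they have to be found in the camera images.
- red_key: Big red L-shaped hex key, 14 mm across flats, 260 g, long arm 140 mm, short arm 56 mm from the corner. Origin: the corner, where the arms' centre lines meet. x points along the long arm to its end; the short arm runs along -z (in use z is up, x level). Flats for the fingers face y. Balances 50 mm along the long arm. Starts in a black stand, corner uppermost, about 140 mm above the desk.
- stand_a: Small black fixed stand of the red key, base 85 x 62 x 12 mm, origin under its centre. A snug tube holds the last 45 mm of the key's long arm, which leans 30 degrees from upright towards the stand's +x (away from the robot), the short arm hanging out on that side; about 90 mm of long arm is bare above the tube. The key pulls out along its own long arm.
- socket (a point): Centre of the socket's mouth on the bolt's head (43 mm wide), 58 mm above the desk. z up, x along the white mark (head and its 84 mm flange); turns with bolt. Cone 33 mm wide, narrowing in 12 to a 19 mm bore; floor 38 mm below the mouth. The red key's short end fits with the long arm along the white mark (or 90 or 180 degrees off), within 15 degrees; home, its corner is 18 mm above the mouth.
- bolt (a joint): Turn of the bolt, clockwise from above, rad. Starts between 0 and 0.15; comes up tight against a stop at 0.7, where the white mark on the head meets the green mark on the foot plate. Stiff, about 0.5 N m all the way. The key has up to 25 degrees of slack before it bites. Let go, the key droops a few degrees and stays in.
- clamp: Grey fixed foot plate of the monitor pole, 175 x 140 x 20 mm, carrying the bolt. Origin on the desk below the bolt's centre; z up, x roughly away from the robot. The plate reaches 60 mm to -x, 115 to +x, 50 to +y and 90 to -y. An aluminium pole 37 mm wide and 128 mm tall stands at x 75, y -55 mm. At the start the white mark points to -x and some 20 to 30 degrees to -y.
- blue_key: Bystander: smaller blue hex key, 10 mm across flats, arms 112 and 40 mm, too small for the bolt, in a like stand of its own; same axes as the red key. The two stands may be either way round. Clear of the work lie a flask 205 mm tall (far left), a mouse 32 mm high (right) and a flat notebook (far side).
Mind the look-alikes: they are no part of the job. Several things have the shape of the red_key; the one meant has the colours described above.

How it is judged (in metres and radians):
On the way, in this order (a step that is already met when the one before it is completed fails the run):
1. the red key is flipped: its short end is down in the bolt's socket, long arm about level (horizontal distance between red_key and socket below 0.015 m and z of red_key in the frame of socket below 0.027 m and angle between red_key's own z axis and vertical below 0.3 rad), for 0.2 s.
2. the bolt is turned up tight with the key in it (all of step 1 and value of joint bolt above 0.5 rad), for 0.2 s.
At the end, for the whole second after the job is handed in: The bolt is turned to more than 0.5 rad (its stop is at 0.7); the red key, released and at rest, is still in the socket by its short end: its corner less than 27 mm above the mouth and within 15 mm of its axis, its z axis within 17 degrees of upright (all of step 2 and contact force between the fingers and red_key below 0.2 N and linear speed of red_key below 0.03 m/s); the robot touches nothing.
It fails at once if the blue key is moved more than 30 mm (distance of blue_key from where it was at the start of the episode above 0.03 m).
It also fails if it takes over 45 s, if anything falls off the work surface, if the arm or the gripper's body presses on something with over 40 N, if the wrist force passes 120 N, or if a joint passes its speed limit or range.

## Robot

A 6-joint arm with a two-finger parallel gripper is mounted at the origin on the work surface. World frame = base frame: x ahead of the robot, y to its left, z up, the work surface at z = 0. Lengths are in mm, angles in rad, forces in N, time in s.
With the tool pointing down it reaches from about 275 to 825 mm from the base axis. Payload 5.2 kg.
Tool frame: the origin (TCP) lies at the very end of the fingers, on their centre line; the grasp point (between the pads) lies 19 mm behind it; z points along the fingers, y is the line along which they close (so a half turn about z gives the same grasp; the last joint's range is limited). The gripper opens to 93 mm and grips with 3 to 60 N. Pads are 15 mm wide; open, the fingers measure 128 mm over their backs; the gripper's body (75 mm by 188 mm) begins 65 mm behind the grasp point.
Start: joints at [1.008, 0.259, 1.535, -0, 1.348, -0.203], TCP at [193.626, 514.795, 218.653] pointing down, gripper open.
Joint ranges: [-3.14, 3.14], [-0.91, 2.08], [0.19, 2.58], [-1.22, 4.36], [0.22, 2.71], [-3.12, 3.12]. Speed limits (rad/s): [2.57, 2.57, 3.14, 3.14, 3.14, 3.14].

## Interface

Orientations are given as a 3x3 rotation matrix whose columns are the frame's x, y, z axes.
In Python, from bench import ctrl gives the robot as it stands. The module is installed in compiled form; this text tells all that it offers.
- The arm moves only by the shell command python3 -m jog 'ROWS' [OPENING]. ROWS is JSON, a list of rows, each an object of numbers: "dx", "dy", "dz": the shift along the tool's x, y, z as a fraction of full scale; "ax", "ay", "az": the turn, a rotation vector about the tool's x, y, z as a fraction of full scale. A call has 1 to 20 rows; each row shifts and turns the commanded pose from where the row before left it, along the tool's axes as they then stand; what a row does not reach is not made up. Full scale, the value 1, is 0.25 m for a shift and 2 pi rad for a turn. A row lasts 1/12 s, in which the tool goes at most 41.7 mm and 7.16 degrees, less where a joint would pass 70% of its speed; a pose out of reach is approached as far as the arm can. A call with a number of a shift or a turn outside -1 to 1 is refused whole. A call with a gripper value outside its range is refused whole. OPENING is the opening, from 0 (shut) to 1 (fully open), set as the call begins (- or left out, the last holds). The fingers move at their own pace and stop on an object; the grip force is fixed at half the most. Time passes only in rows, so rows that do not move let the fingers close. It gives the time, the measured TCP pose, the force, the opening and the grip force at its end, in the units of the state.
- ctrl.state(): the state, without advancing time (a new reading comes with each control period).
- ctrl.snapshot(name): name is "scene" or "top" or "wrist"; returns (picture, depth): 384x512x3 uint8, red, green, blue; 384x512 float32, mm along the optical axis (not along the pixel's ray), 0 where there is no reading.
- ctrl.camera_info(name): a dict with "vfov" (degrees; the focal length in pixels is half the picture's height over the tangent of half this angle, whatever the lens; pixels are square), "cx", "cy" (the principal point, pixels), "rvec" (rotation vector, rad) and "tvec" (3), from world to camera coordinates, as OpenCV has them; the wrist camera has in their place "hand_eye" (4x4, takes a point from camera to tool coordinates, whose origin is the TCP and whose axes are the flange's). Camera axes: x right, y down, z forward; pixel columns grow to the right and rows downward; lengths in mm; the calibration is good to about 2 mm. A picture is of the moment at which its call begins: read the wrist's pose just before it. camera_info takes no time and is no camera call.
- ctrl.job_done(): hands the job in; it is judged then, once.
The state is a dict: "time": time; "joint_positions": joint angles; "joint_vel": joint speeds; "joint_torque": joint torques, N m; "ee_pos": TCP position; "orientation": TCP orientation; "contact_force": force on the tool from outside, world axes, zero at the start; "torque": the same for the moment, N m; "gripper_width": opening from 0.0 (shut) to 1.0 (fully open); "finger_force": force on a finger pad.
Only numpy, scipy, OpenCV 4.12 (cv2) and the standard library are available. Lean on these libraries where they do the work, as an engineer would, in place of code of your own. Each camera call takes 0.05 s, during which the arm holds its last target. There are 200 camera calls.

## Working session

There is one attempt and no reset: what is moved stays moved. The work goes in short steps, Python scripts to look and compute and a shell command to move; the robot and the scene stay as the last step left them, time stands still between calls to the robot, and variables do not carry over. Pictures are saved under pics/ and viewed, at most 10 in all, crops included, and the job is handed in when it is done.

```bash
mkdir -p pics; cat > h.py <<'E'
import numpy as np, cv2
from bench import ctrl
def cam(n,st=None):
    c=ctrl.camera_info(n); f=192/np.tan(np.radians(c["vfov"])/2)
    if "rvec" in c:
        R=cv2.Rodrigues(np.array(c["rvec"],float))[0]; t=np.array(c["tvec"],float).ravel()
        Rw=R.T; o=-R.T@t
    else:
        H=np.array(c["hand_eye"]); Rt=np.array(st["orientation"]).reshape(3,3)
        Rw=Rt@H[:3,:3]; o=Rt@H[:3,3]+np.array(st["ee_pos"])
    return f,c["cx"],c["cy"],Rw,o
def snap(n):
    st=ctrl.state(); p,d=ctrl.snapshot(n); return p,d,cam(n,st)
def cloud(d,C):
    f,cx,cy,R,o=C; v,u=np.mgrid[:384,:512]
    P=np.stack([(u-cx)/f*d,(v-cy)/f*d,d],-1)
    return P@R.T+o
def save(p,n): cv2.imwrite("pics/"+n,p[...,::-1])
E
python3 - <<'E'
from h import *
ims=[]
for n in("scene","top"):
    p,d,C=snap(n); np.savez(n+".npz",p=p,d=d); ims.append(p)
    P=cloud(d,C); np.save(n+"P.npy",P); print(n,C[0],C[4].round(),C[3].round(2).tolist())
    hsv=cv2.cvtColor(p,cv2.COLOR_RGB2HSV)
    h,s,v=[hsv[...,i].astype(int) for i in range(3)]
    for nm,m in(("red",((h<8)|(h>172))&(s>130)&(v>60)),("blue",(h>95)&(h<130)&(s>130)&(v>50)),("green",(h>40)&(h<85)&(s>110)&(v>60))):
        k,l,stt,cc=cv2.connectedComponentsWithStats(m.astype(np.uint8))
        for i in range(1,k):
            if stt[i,4]>15:
                q=P[(l==i)&(d>0)]; print(nm,stt[i].tolist(),np.median(q,0).round(),q.min(0).round(),q.max(0).round())
save(np.hstack(ims)[:, :], "a.png")
im=cv2.imread("pics/a.png"); cv2.imwrite("pics/a.png",cv2.resize(np.vstack([im[:,:512],im[:,512:]]),None,fx=.78,fy=.78,interpolation=cv2.INTER_AREA))
print({k:np.round(v,3).tolist() for k,v in ctrl.state().items()})
E
```

```text
scene 347.9190950090447 [1050.  224.  545.] [[-0.27, 0.57, -0.77], [0.96, 0.15, -0.23], [-0.02, -0.81, -0.59]]
red [93, 179, 5, 7, 30] [ 452. -396.   30.] [ 444. -404.   19.] [ 456. -390.   35.]
red [265, 192, 10, 29, 223] [549.  98. 123.] [455.  64.  14.] [572. 109. 140.]
blue [79, 55, 4, 11, 17] [ -823. -1483.   -84.] [ -911. -1567.  -109.] [ -405. -1099.    81.]
blue [82, 67, 4, 11, 28] [ -811. -1487.  -164.] [ -822. -1505.  -192.] [ -568. -1251.   -52.]
blue [368, 218, 10, 22, 129] [538. 291. 104.] [474. 285.  19.] [555. 307. 115.]
top 386.4335274692546 [336.  99. 791.] [[-0.01, -0.98, 0.19], [-1.0, 0.01, -0.02], [0.02, -0.19, -0.98]]
red [246, 137, 12, 31, 186] [533.  94. 132.] [508.  85. 112.] [569. 104. 139.]
blue [141, 150, 9, 20, 72] [529. 290. 108.] [510. 284.  96.] [549. 294. 113.]
green [344, 187, 5, 8, 34] [486. -99.  20.] [ 478. -104.   17.] [493. -94.  24.]
{'time': 0.1, 'joint_positions': [1.008, 0.259, 1.536, 0.0, 1.348, -0.203], 'joint_vel': [0.0, -0.001, -0.003, 0.0, -0.001, -0.001], 'joint_torque': [0.001, -43.821, -28.464, 0.072, 0.036, -0.0], 'ee_pos': [193.351, 514.384, 217.929], 'orientation': [[-0.936, 0.352, -0.001], [0.352, 0.936, -0.001], [0.0, -0.002, -1.0]], 'contact_force': [0.334, 0.321, -0.703], 'torque': [0.003, 0.048, 0.047], 'finger_force': 0.0, 'gripper_width': 1.001}
```

View pics/a.png

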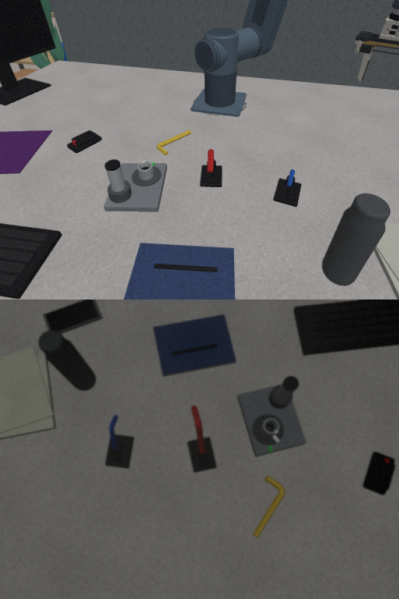

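The picture shows the red key in its stand at top pixel ~(200,440) of the half-scale view, leaning away from the robot. The clamp is at (270,425) with its pole behind it, the blue key is at left, and the yellow key lies flat as a look-alike.

```bash
python3 - <<'E'
from h import *
for n in("top","scene"):
    z=np.load(n+".npz");p=z['p'];P=np.load(n+"P.npy")
    hsv=cv2.cvtColor(p,cv2.COLOR_RGB2HSV).astype(int);h,s,v=hsv[...,0],hsv[...,1],hsv[...,2]
    m=((h<8)|(h>172))&(s>130)&(v>60)&(abs(P[...,0]-540)<60)&(abs(P[...,1]-95)<30)&(P[...,2]>50)
    Q=P[m]
    for a in range(490,580,8):
        q=Q[(Q[:,0]>=a)&(Q[:,0]<a+8)]
        if len(q): print(n,a,len(q),q.mean(0).round(1),"zmax",q[:,2].max().round(1),"y",q[:,1].min().round(1),q[:,1].max().round(1))
    # bolt head rim
    B=(P[...,2]>50)&(P[...,2]<64)&(abs(P[...,0]-530)<60)&(abs(P[...,1]+95)<50)
    q=P[B]; print("head",len(q),q.mean(0).round(1),q.min(0).round(1),q.max(0).round(1))
    c,r=cv2.minEnclosingCircle(q[:,:2].astype(np.float32)); print(c,r)
    # plate
    B=(P[...,2]>14)&(P[...,2]<25)&(abs(P[...,0]-570)<150)&(abs(P[...,1]+110)<110)
    q=P[B]; print("plate",cv2.minAreaRect(q[:,:2].astype(np.float32)))
    if n=="top":
        S=(P[...,2]>8)&(P[...,2]<16)&(abs(P[...,0]-500)<70)&(abs(P[...,1]-95)<60)
        q=P[S]; print("stand",len(q),cv2.minAreaRect(q[:,:2].astype(np.float32)))
        c1=cv2.resize(p[150:240,300:400],None,fx=6,fy=6,interpolation=cv2.INTER_CUBIC)
        cv2.imwrite("pics/b.png",cv2.convertScaleAbs(c1[...,::-1],alpha=1.6))
E
```

```text
top 490 2 [494.3  88.1 103.7] zmax 107.7 y 88.1 88.1
top 498 1 [505.6  91.8 122.4] zmax 122.4 y 91.8 91.8
top 506 19 [511.2  90.4 130.9] zmax 133.7 y 86.6 93.6
top 514 31 [518.   90.  134.8] zmax 137.8 y 84.8 95.4
top 522 30 [526.   91.8 136. ] zmax 137.9 y 86.5 97.1
top 530 25 [534.   93.3 135.2] zmax 138.8 y 88.2 98.8
top 538 22 [542.1  95.6 130.1] zmax 133.7 y 89.9 100.6
top 546 22 [550.   97.2 125.3] zmax 128.9 y 91.5 102.4
top 554 20 [558.2  98.9 120. ] zmax 123.6 y 93.3 104.2
top 562 16 [565.5  99.6 115.5] zmax 118.7 y 95.0 104.2
head 239 [535.9 -94.5  55.7] [ 515.1 -115.1   50. ] [556.8 -73.3  60. ]
(535.8002319335938, -94.84188842773438) 22.04056167602539
plate ((567.888916015625, -106.83027648925781), (175.7525634765625, 139.92518615722656), 14.216695785522461)
stand 782 ((472.7172546386719, 80.77438354492188), (84.65630340576172, 61.7524299621582), 11.889893531799316)
scene 490 3 [492.5  91.9  82.4] zmax 87.8 y 91.4 92.7
scene 498 2 [500.   93.7  95.3] zmax 97.2 y 93.5 93.8
scene 514 2 [519.8  97.1 136.2] zmax 136.3 y 95.8 98.4
scene 522 17 [525.9  94.7 137.8] zmax 140.2 y 88.5 100.5
scene 530 27 [533.5  96.  135.8] zmax 139.4 y 88.8 101.9
scene 538 33 [541.6  96.9 131.9] zmax 136.5 y 90.8 102.6
scene 546 32 [550.4  98.3 126.3] zmax 131.4 y 92.1 104.4
scene 554 31 [558.2  99.6 121.2] zmax 125.6 y 92.9 106.6
scene 562 45 [566.4 101.4 114.5] zmax 121.0 y 94.4 108.5
scene 570 10 [570.8 101.5 113.5] zmax 116.5 y 97.2 106.8
head 206 [537.9 -92.8  56. ] [ 515.9 -113.7   50. ] [558.8 -72.   61.6]
(536.8251342773438, -93.46961975097656) 22.503814697265625
plate ((567.6947021484375, -106.11685180664062), (178.47789001464844, 140.1624298095703), 13.889548301696777)
```

View pics/b.png

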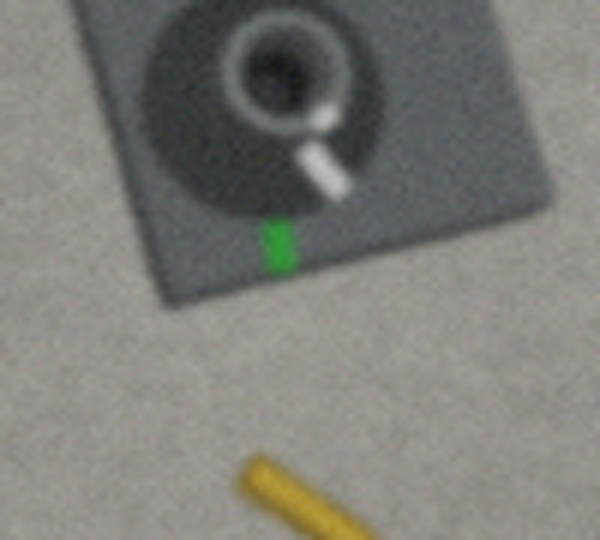

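The crop shows the white mark at about (325,170), pointing down-right from the bore at (282,72), so roughly 218° in world yaw. The green mark is at (280,248). I have enough to plan the pregrasp.

```bash
cat >> h.py <<'E'
from scipy.linalg import logm,expm
from scipy.spatial.transform import Rotation as Ro
def T(R,p): M=np.eye(4); M[:3,:3]=R; M[:3,3]=p; return M
def now(): s=ctrl.state(); return T(np.array(s["orientation"]).reshape(3,3),s["ee_pos"])
def rot(yaw,pitch):
    "tool x horizontal heading yaw (deg) when pitch=90 (down); pitch = deg of tool z below horizontal"
    y=np.array([np.sin(np.radians(yaw)),-np.cos(np.radians(yaw)),0]); # tool y = z x x for down tool
    f=-np.array([np.cos(np.radians(yaw)),np.sin(np.radians(yaw)),0])
    z=f*np.cos(np.radians(pitch))-np.array([0,0,np.sin(np.radians(pitch))])
    y=y if np.cross(y,z)@f<=1e-9 else -y
    return np.stack([np.cross(y,z),y,z],1)
def plan(M1,N,M0=None,straight=False):
    M0=now() if M0 is None else M0
    if straight:
        rv=(Ro.from_matrix(M0[:3,:3].T@M1[:3,:3])).as_rotvec(); print("rv deg",np.degrees(rv).round(2))
        Ms=[T(M0[:3,:3]@Ro.from_rotvec(rv*i/N).as_matrix(),M0[:3,3]+(M1[:3,3]-M0[:3,3])*i/N) for i in range(N+1)]
        for a,b in zip(Ms,Ms[1:]): row(np.linalg.inv(a)@b)
        return
    L=np.real(logm(np.linalg.inv(M0)@M1)); t=expm(L/N); print(N,"x",end=" "); row(t)
    print("path",[ (M0@expm(L*i/4))[:3,3].round().tolist() for i in range(5)])
def row(t):
    r=Ro.from_matrix(t[:3,:3]).as_rotvec()/(2*np.pi); d=t[:3,3]/250
    print('{'+','.join(f'"{k}":{v:.4f}' for k,v in zip(("dx","dy","dz","ax","ay","az"),[*d,*r]) if abs(v)>5e-5)+'}')
E
python3 - <<'E'
from h import *
P=np.load("topP.npy");p=np.load("top.npz")['p'].astype(int)
m=(p.min(-1)>105)&(abs(P[...,0]-536)<45)&(abs(P[...,1]+94)<45)&(P[...,2]>22)&(P[...,2]<66)
# flange part of white mark
q=P[m]
f=q[np.hypot(q[:,0]-536.5,q[:,1]+94)>24]; print(len(q),len(f),f.mean(0) if len(f) else "")
if len(f): print("mark deg",np.degrees(np.arctan2(f.mean(0)[1]+94,f.mean(0)[0]-536.5))%360)
R=rot(192,30); print(R.round(2).tolist())
plan(T(R,[401,66,147]),20)
M=now(); 
print("two-stage:"); Mm=T(rot(192,60),[330,250,200]); plan(Mm,12); plan(T(R,[401,66,147]),10,Mm)
E
```

```text
21 19 [ 510.14708771 -115.18358909   24.78605383]
mark deg 218.7937977816897
[[-0.49, -0.21, 0.85], [-0.1, 0.98, 0.18], [-0.87, 0.0, -0.5]]
20 x {"dx":-0.0411,"dy":-0.0879,"dz":0.0340,"ax":-0.0024,"ay":-0.0081,"az":-0.0041}
path [[193.0, 514.0, 218.0], [213.0, 394.0, 178.0], [258.0, 277.0, 150.0], [322.0, 167.0, 138.0], [401.0, 66.0, 147.0]]
two-stage:
12 x {"dx":-0.0529,"dy":-0.0845,"dz":0.0170,"ax":-0.0020,"ay":-0.0068,"az":-0.0074}
path [[193.0, 514.0, 218.0], [212.0, 442.0, 206.0], [242.0, 373.0, 199.0], [282.0, 308.0, 196.0], [330.0, 250.0, 200.0]]
10 x {"dx":0.0056,"dy":-0.0779,"dz":0.0242,"ay":-0.0083}
path [[330.0, 250.0, 200.0], [345.0, 203.0, 185.0], [362.0, 157.0, 171.0], [381.0, 111.0, 159.0], [401.0, 66.0, 147.0]]
```

```bash
python3 -m jog '[{"dx":-0.0411,"dy":-0.0879,"dz":0.034,"ax":-0.0024,"ay":-0.0081,"az":-0.0041},{"dx":-0.0411,"dy":-0.0879,"dz":0.034,"ax":-0.0024,"ay":-0.0081,"az":-0.0041},{"dx":-0.0411,"dy":-0.0879,"dz":0.034,"ax":-0.0024,"ay":-0.0081,"az":-0.0041},{"dx":-0.0411,"dy":-0.0879,"dz":0.034,"ax":-0.0024,"ay":-0.0081,"az":-0.0041},{"dx":-0.0411,"dy":-0.0879,"dz":0.034,"ax":-0.0024,"ay":-0.0081,"az":-0.0041},{"dx":-0.0411,"dy":-0.0879,"dz":0.034,"ax":-0.0024,"ay":-0.0081,"az":-0.0041},{"dx":-0.0411,"dy":-0.0879,"dz":0.034,"ax":-0.0024,"ay":-0.0081,"az":-0.0041},{"dx":-0.0411,"dy":-0.0879,"dz":0.034,"ax":-0.0024,"ay":-0.0081,"az":-0.0041},{"dx":-0.0411,"dy":-0.0879,"dz":0.034,"ax":-0.0024,"ay":-0.0081,"az":-0.0041},{"dx":-0.0411,"dy":-0.0879,"dz":0.034,"ax":-0.0024,"ay":-0.0081,"az":-0.0041},{"dx":-0.0411,"dy":-0.0879,"dz":0.034,"ax":-0.0024,"ay":-0.0081,"az":-0.0041},{"dx":-0.0411,"dy":-0.0879,"dz":0.034,"ax":-0.0024,"ay":-0.0081,"az":-0.0041},{"dx":-0.0411,"dy":-0.0879,"dz":0.034,"ax":-0.0024,"ay":-0.0081,"az":-0.0041},{"dx":-0.0411,"dy":-0.0879,"dz":0.034,"ax":-0.0024,"ay":-0.0081,"az":-0.0041},{"dx":-0.0411,"dy":-0.0879,"dz":0.034,"ax":-0.0024,"ay":-0.0081,"az":-0.0041}]' 1; python3 - <<'E'
from h import *
M=now();print(M.round(2).tolist(), np.round(ctrl.state()["joint_positions"],2))
plan(T(rot(192,30),[401,66,147]),10)
E
```

```text
time: 1.35
ee_pos: [327.7, 177.0, 151.6]
orientation: [[-0.712, -0.067, 0.699], [-0.014, 0.997, 0.082], [-0.702, 0.048, -0.71]]
contact_force: [5.8, 47.1, 5.8]
gripper_width: 0.996
finger_force: 0.0
[[-0.71, -0.07, 0.7, 327.71], [-0.01, 1.0, 0.08, 176.98], [-0.7, 0.05, -0.71, 151.61], [0.0, 0.0, 0.0, 1.0]] [ 0.37 -0.33  2.58 -0.97  0.22 -0.36]
10 x {"dx":-0.0141,"dy":-0.0480,"dz":0.0185,"ax":-0.0013,"ay":-0.0042,"az":-0.0020}
path [[328.0, 177.0, 152.0], [344.0, 148.0, 149.0], [362.0, 120.0, 147.0], [381.0, 93.0, 146.0], [401.0, 66.0, 147.0]]
```

Joints 3 and 5 are at their limits here, so this approach is too flat and too close in. I'll use a steeper tool instead: 55° at the grasp and 115° at the bolt.

```bash
python3 - <<'E'
from h import *
plan(T(rot(192,55),[454,77,148]),10)
print(ctrl.state()["joint_positions"])
E
```

```text
10 x {"dx":-0.0341,"dy":-0.0463,"dz":0.0293,"ax":-0.0009,"ay":0.0027,"az":-0.0022}
path [[328.0, 177.0, 152.0], [358.0, 150.0, 152.0], [389.0, 125.0, 151.0], [421.0, 100.0, 150.0], [454.0, 77.0, 148.0]]
[ 0.37395732 -0.32888221  2.58180963 -0.97188136  0.21879669 -0.35624621]
```

```bash
python3 -m jog '[{"dx":-0.034,"dy":-0.046,"dz":0.029,"ax":-0.0009,"ay":0.0027,"az":-0.0022},{"dx":-0.034,"dy":-0.046,"dz":0.029,"ax":-0.0009,"ay":0.0027,"az":-0.0022},{"dx":-0.034,"dy":-0.046,"dz":0.029,"ax":-0.0009,"ay":0.0027,"az":-0.0022},{"dx":-0.034,"dy":-0.046,"dz":0.029,"ax":-0.0009,"ay":0.0027,"az":-0.0022},{"dx":-0.034,"dy":-0.046,"dz":0.029,"ax":-0.0009,"ay":0.0027,"az":-0.0022},{"dx":-0.034,"dy":-0.046,"dz":0.029,"ax":-0.0009,"ay":0.0027,"az":-0.0022},{"dx":-0.034,"dy":-0.046,"dz":0.029,"ax":-0.0009,"ay":0.0027,"az":-0.0022},{"dx":-0.034,"dy":-0.046,"dz":0.029,"ax":-0.0009,"ay":0.0027,"az":-0.0022},{"dx":-0.034,"dy":-0.046,"dz":0.029,"ax":-0.0009,"ay":0.0027,"az":-0.0022},{"dx":-0.034,"dy":-0.046,"dz":0.029,"ax":-0.0009,"ay":0.0027,"az":-0.0022},{},{},{},{},{},{}]'; python3 - <<'E'
from h import *
print(np.round(ctrl.state()["joint_positions"],2))
p,d,C=snap("wrist"); P=cloud(d,C); np.savez("w1.npz",p=p,d=d,P=P); save(p,"w1.png")
plan(T(rot(192,55),[454,77,148]),3)
E
```

```text
[ 0.37 -0.33  2.58 -0.97  0.22 -0.36]
3 x {"dx":-0.1104,"dy":-0.1442,"dz":0.1016,"ax":-0.0035,"ay":0.0091,"az":-0.0073}
path [[330.0, 172.0, 153.0], [360.0, 147.0, 153.0], [391.0, 122.0, 152.0], [422.0, 99.0, 151.0], [454.0, 77.0, 148.0]]validation failed for argument at $[10...
```

View pics/w1.png

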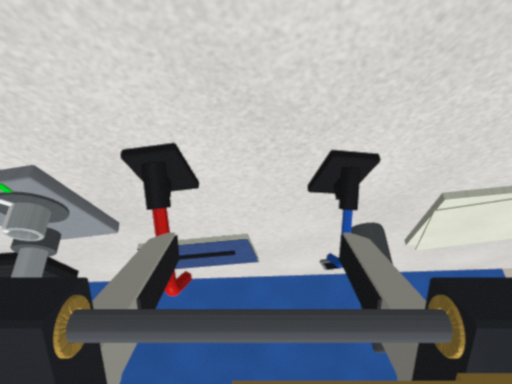

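The image shows the red key left of centre, with its corner at about (178,285). The move was refused because empty rows aren't valid, so I'll resend with explicit zero rows.

```bash
python3 -m jog '[{"dx":-0.033,"dy":-0.043,"dz":0.030,"ax":-0.001,"ay":0.0027,"az":-0.0022},{"dx":-0.033,"dy":-0.043,"dz":0.030,"ax":-0.001,"ay":0.0027,"az":-0.0022},{"dx":-0.033,"dy":-0.043,"dz":0.030,"ax":-0.001,"ay":0.0027,"az":-0.0022},{"dx":-0.033,"dy":-0.043,"dz":0.030,"ax":-0.001,"ay":0.0027,"az":-0.0022},{"dx":-0.033,"dy":-0.043,"dz":0.030,"ax":-0.001,"ay":0.0027,"az":-0.0022},{"dx":-0.033,"dy":-0.043,"dz":0.030,"ax":-0.001,"ay":0.0027,"az":-0.0022},{"dx":-0.033,"dy":-0.043,"dz":0.030,"ax":-0.001,"ay":0.0027,"az":-0.0022},{"dx":-0.033,"dy":-0.043,"dz":0.030,"ax":-0.001,"ay":0.0027,"az":-0.0022},{"dx":-0.033,"dy":-0.043,"dz":0.030,"ax":-0.001,"ay":0.0027,"az":-0.0022},{"dx":-0.033,"dy":-0.043,"dz":0.030,"ax":-0.001,"ay":0.0027,"az":-0.0022},{"dz":0},{"dz":0},{"dz":0}]'; python3 - <<'E'
from h import *
print(np.round(ctrl.state()["joint_positions"],2))
p,d,C=snap("wrist"); P=cloud(d,C); save(p,"w2.png")
hsv=cv2.cvtColor(p,cv2.COLOR_RGB2HSV).astype(int);h,s,v=hsv[...,0],hsv[...,1],hsv[...,2]
m=((h<8)|(h>172))&(s>130)&(v>60)&(abs(P[...,0]-540)<90)&(abs(P[...,1]-95)<50)&(d>0)
Q=P[m]
for a in range(50,145,10):
    q=Q[(Q[:,2]>=a)&(Q[:,2]<a+10)]
    if len(q): print(a,len(q),np.median(q,0).round(1),"y",q[:,1].min().round(1),q[:,1].max().round(1),"x",q[:,0].min().round(1),q[:,0].max().round(1))
G=np.array([492.5,85.3,92.7]);R=rot(192,55)
print("pre");plan(T(R,[454,77,148]),2)
print("grasp");plan(T(R,G+12*R[:,2]),8)
E
```

```text
[ 0.36 -0.33  2.58 -0.96  0.22 -0.38]
50 28 [469.5  85.8  59.2] y 75.6 89.8 x 464.1 476.0
60 150 [472.4  83.6  64.9] y 75.5 89.9 x 461.3 482.1
70 142 [478.5  84.6  75. ] y 76.5 90.9 x 472.9 487.1
80 49 [481.9  84.2  81.9] y 78.2 91.0 x 479.4 487.3
100 24 [557.2 102.3 108. ] y 94.7 106.7 x 504.5 562.7
110 109 [542.3  98.7 115.8] y 91.1 106.9 x 502.0 562.8
120 161 [511.3  95.9 125.4] y 85.5 104.1 x 504.5 549.9
130 151 [517.   93.7 134. ] y 84.1 101.5 x 508.4 536.6
pre
2 x {"dx":-0.1707,"dy":-0.2173,"dz":0.1552,"ax":-0.0048,"ay":0.0136,"az":-0.0119}
path [[329.0, 174.0, 152.0], [359.0, 148.0, 152.0], [390.0, 123.0, 152.0], [421.0, 99.0, 150.0], [454.0, 77.0, 148.0]]
grasp
8 x {"dx":-0.0388,"dy":-0.0547,"dz":0.0766,"ax":-0.0012,"ay":0.0034,"az":-0.0030}
path [[329.0, 174.0, 152.0], [371.0, 150.0, 137.0], [414.0, 128.0, 120.0], [457.0, 107.0, 102.0], [499.0, 87.0, 83.0]]validation failed for argument at $[10...
```

View pics/w2.png

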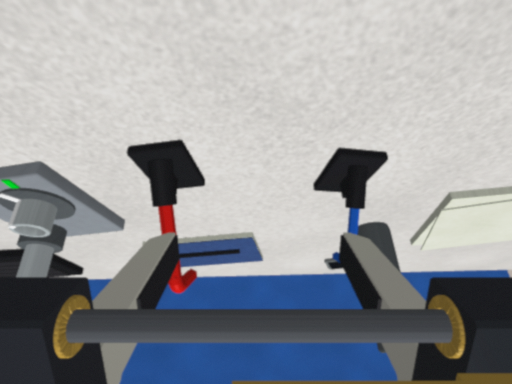

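Still the same view, since the zero rows were refused as well. The measured key line confirms the plan with about a 2 mm shift, so I'll move using rows that aren't zero.

```bash
python3 -m jog '[{"dx":-0.033,"dy":-0.043,"dz":0.030,"ax":-0.001,"ay":0.0027,"az":-0.0023},{"dx":-0.033,"dy":-0.043,"dz":0.030,"ax":-0.001,"ay":0.0027,"az":-0.0023},{"dx":-0.033,"dy":-0.043,"dz":0.030,"ax":-0.001,"ay":0.0027,"az":-0.0023},{"dx":-0.033,"dy":-0.043,"dz":0.030,"ax":-0.001,"ay":0.0027,"az":-0.0023},{"dx":-0.033,"dy":-0.043,"dz":0.030,"ax":-0.001,"ay":0.0027,"az":-0.0023},{"dx":-0.033,"dy":-0.043,"dz":0.030,"ax":-0.001,"ay":0.0027,"az":-0.0023},{"dx":-0.033,"dy":-0.043,"dz":0.030,"ax":-0.001,"ay":0.0027,"az":-0.0023},{"dx":-0.033,"dy":-0.043,"dz":0.030,"ax":-0.001,"ay":0.0027,"az":-0.0023},{"dx":-0.033,"dy":-0.043,"dz":0.030,"ax":-0.001,"ay":0.0027,"az":-0.0023},{"dx":-0.033,"dy":-0.043,"dz":0.030,"ax":-0.001,"ay":0.0027,"az":-0.0023},{"dz":0.0002},{"dz":-0.0002},{"dz":0.0002}]'; python3 - <<'E'
from h import *
print(np.round(ctrl.state()["joint_positions"],2))
G=np.array([494.5,87,92.7]);R=rot(192,55)
print("pre");plan(T(R,G-70*R[:,2]),4)
print("grasp");plan(T(R,G+12*R[:,2]),10,T(R,G-70*R[:,2]))
E
```

```text
[ 0.37 -0.33  2.58 -0.96  0.22 -0.36]
pre
4 x {"dx":-0.0873,"dy":-0.1093,"dz":0.0744,"ax":-0.0024,"ay":0.0068,"az":-0.0059}
path [[329.0, 174.0, 152.0], [359.0, 149.0, 153.0], [390.0, 124.0, 153.0], [422.0, 101.0, 152.0], [455.0, 79.0, 150.0]]
grasp
10 x {"dz":0.0328}
path [[455.0, 79.0, 150.0], [467.0, 81.0, 133.0], [478.0, 84.0, 116.0], [490.0, 86.0, 100.0], [501.0, 88.0, 83.0]]validation failed for argument at $[10...
```

```bash
python3 -m jog '[{"dx":-0.033,"dy":-0.043,"dz":0.030,"ax":-0.001,"ay":0.0027,"az":-0.0023},{"dx":-0.033,"dy":-0.043,"dz":0.030,"ax":-0.001,"ay":0.0027,"az":-0.0023},{"dx":-0.033,"dy":-0.043,"dz":0.030,"ax":-0.001,"ay":0.0027,"az":-0.0023},{"dx":-0.033,"dy":-0.043,"dz":0.030,"ax":-0.001,"ay":0.0027,"az":-0.0023},{"dx":-0.033,"dy":-0.043,"dz":0.030,"ax":-0.001,"ay":0.0027,"az":-0.0023},{"dx":-0.033,"dy":-0.043,"dz":0.030,"ax":-0.001,"ay":0.0027,"az":-0.0023},{"dx":-0.033,"dy":-0.043,"dz":0.030,"ax":-0.001,"ay":0.0027,"az":-0.0023},{"dx":-0.033,"dy":-0.043,"dz":0.030,"ax":-0.001,"ay":0.0027,"az":-0.0023},{"dx":-0.033,"dy":-0.043,"dz":0.030,"ax":-0.001,"ay":0.0027,"az":-0.0023},{"dx":-0.033,"dy":-0.043,"dz":0.030,"ax":-0.001,"ay":0.0027,"az":-0.0023},{"dx":0,"dy":0,"dz":0,"ax":0,"ay":0,"az":0},{"dx":0,"dy":0,"dz":0,"ax":0,"ay":0,"az":0}]'; python3 - <<'E'
from h import *
print(np.round(ctrl.state()["joint_positions"],2))
G=np.array([494.5,87,92.7]);R=rot(192,55)
print("pre");plan(T(R,G-70*R[:,2]),4)
print("grasp");plan(T(R,G+12*R[:,2]),10)
E
```

```text
time: 2.45
ee_pos: [375.4, 122.2, 140.7]
orientation: [[-0.791, -0.113, 0.602], [-0.083, 0.993, 0.079], [-0.607, 0.012, -0.795]]
contact_force: [-0.1, 0.1, -0.4]
gripper_width: 1.001
finger_force: 0.0
[-0.12 -0.32  2.51  0.45  0.35 -2.18]
pre
4 x {"dx":-0.0641,"dy":-0.0549,"dz":0.0353,"ax":-0.0018,"ay":0.0017,"az":-0.0034}
path [[375.0, 122.0, 141.0], [395.0, 111.0, 143.0], [415.0, 99.0, 146.0], [435.0, 89.0, 148.0], [455.0, 79.0, 150.0]]
grasp
10 x {"dx":-0.0248,"dy":-0.0214,"dz":0.0467,"ax":-0.0007,"ay":0.0007,"az":-0.0013}
path [[375.0, 122.0, 141.0], [407.0, 113.0, 127.0], [438.0, 104.0, 112.0], [470.0, 96.0, 98.0], [501.0, 88.0, 83.0]]
```

All six keys are needed in every row. Continuing to the pregrasp.

```bash
python3 -m jog '[{"dx":-0.032,"dy":-0.027,"dz":0.018,"ax":-0.0009,"ay":0.0009,"az":-0.0017},{"dx":-0.032,"dy":-0.027,"dz":0.018,"ax":-0.0009,"ay":0.0009,"az":-0.0017},{"dx":-0.032,"dy":-0.027,"dz":0.018,"ax":-0.0009,"ay":0.0009,"az":-0.0017},{"dx":-0.032,"dy":-0.027,"dz":0.018,"ax":-0.0009,"ay":0.0009,"az":-0.0017},{"dx":-0.032,"dy":-0.027,"dz":0.018,"ax":-0.0009,"ay":0.0009,"az":-0.0017},{"dx":-0.032,"dy":-0.027,"dz":0.018,"ax":-0.0009,"ay":0.0009,"az":-0.0017},{"dx":-0.032,"dy":-0.027,"dz":0.018,"ax":-0.0009,"ay":0.0009,"az":-0.0017},{"dx":-0.032,"dy":-0.027,"dz":0.018,"ax":-0.0009,"ay":0.0009,"az":-0.0017},{"dx":0,"dy":0,"dz":0,"ax":0,"ay":0,"az":0},{"dx":0,"dy":0,"dz":0,"ax":0,"ay":0,"az":0}]'; python3 - <<'E'
from h import *
print(np.round(ctrl.state()["joint_positions"],2))
G=np.array([494.5,87,92.7]);R=rot(192,55)
print("pre");plan(T(R,G-70*R[:,2]),2)
print("grasp");plan(T(R,G+12*R[:,2]),8)
E
```

```text
time: 3.28
ee_pos: [455.5, 81.3, 149.4]
orientation: [[-0.803, -0.212, 0.558], [-0.175, 0.977, 0.118], [-0.57, -0.003, -0.821]]
contact_force: [-0.3, -0.3, 0.4]
gripper_width: 1.0
finger_force: 0.0
[-0.3  -0.15  2.35  0.64  0.48 -2.59]
pre
2 x {"dx":0.0007,"dy":-0.0051,"dz":-0.0021,"ay":-0.0003,"az":0.0004}
path [[456.0, 81.0, 149.0], [455.0, 81.0, 150.0], [455.0, 80.0, 150.0], [455.0, 79.0, 150.0], [455.0, 79.0, 150.0]]
grasp
8 x {"dx":0.0001,"dy":-0.0013,"dz":0.0405,"ay":-0.0001,"az":0.0001}
path [[456.0, 81.0, 149.0], [467.0, 83.0, 133.0], [478.0, 85.0, 116.0], [490.0, 87.0, 99.0], [501.0, 88.0, 83.0]]
```

```bash
python3 -m jog '[{"dx":0,"dy":-0.0013,"dz":0.0405,"ax":0,"ay":0,"az":0},{"dx":0,"dy":-0.0013,"dz":0.0405,"ax":0,"ay":0,"az":0},{"dx":0,"dy":-0.0013,"dz":0.0405,"ax":0,"ay":0,"az":0},{"dx":0,"dy":-0.0013,"dz":0.0405,"ax":0,"ay":0,"az":0},{"dx":0,"dy":-0.0013,"dz":0.0405,"ax":0,"ay":0,"az":0},{"dx":0,"dy":-0.0013,"dz":0.0405,"ax":0,"ay":0,"az":0},{"dx":0,"dy":-0.0013,"dz":0.0405,"ax":0,"ay":0,"az":0},{"dx":0,"dy":-0.0013,"dz":0.0405,"ax":0,"ay":0,"az":0},{"dx":0,"dy":0,"dz":0,"ax":0,"ay":0,"az":0},{"dx":0,"dy":0,"dz":0,"ax":0,"ay":0,"az":0}]'; python3 - <<'E'
from h import *
p,d,C=snap("wrist"); P=cloud(d,C); save(p,"w3.png"); M=now()
hsv=cv2.cvtColor(p,cv2.COLOR_RGB2HSV).astype(int);h,s,v=hsv[...,0],hsv[...,1],hsv[...,2]
m=((h<8)|(h>172))&(s>130)&(v>60)&(d>0)
Q=(P[m]-M[:3,3])@M[:3,:3]
for a in range(-50,70,10):
    q=Q[(Q[:,0]>=a)&(Q[:,0]<a+10)]
    if len(q)>3: print(a,len(q),np.median(q,0).round(1),"y",q[:,1].min().round(1),q[:,1].max().round(1))
E
```

```text
time: 4.12
ee_pos: [500.6, 88.5, 82.7]
orientation: [[-0.803, -0.212, 0.557], [-0.176, 0.977, 0.119], [-0.57, -0.002, -0.822]]
contact_force: [0.6, -0.2, 0.2]
gripper_width: 0.999
finger_force: 0.0
-50 314 [-44.2  -1.5 -33.7] y -8.4 5.4
-40 122 [-38.7  -1.7 -34.4] y -7.7 4.7
-30 109 [-21.   -1.5 -25.8] y -8.4 4.8
-20 542 [-15.2  -1.5 -24. ] y -8.4 4.9
-10 549 [ -5.1  -1.5 -19.5] y -8.4 4.9
0 505 [  4.9  -1.5 -15. ] y -7.9 5.0
10 501 [ 15.1  -1.4 -10.7] y -7.5 5.0
20 487 [25.1 -0.9 -6.3] y -7.5 5.1
30 511 [34.8 -0.9 -1.8] y -9.0 6.5
40 116 [41.1 -1.4  0.2] y -8.1 5.6
```

View pics/w3.png

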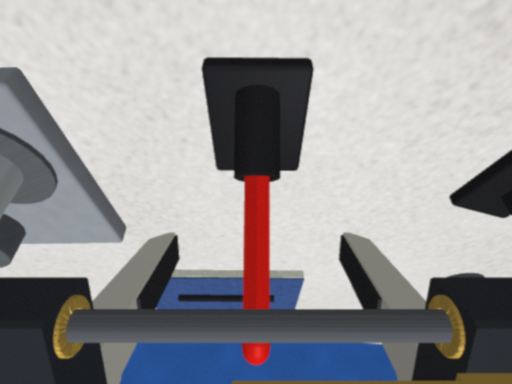

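The key lies midway between the fingers at column 257. Its axis is about 9.5 mm behind the fingertips and 1.5 mm off centre. I'll go a little deeper and close.

```bash
python3 -m jog '[{"dx":0,"dy":-0.006,"dz":0.016,"ax":0,"ay":0,"az":0},{"dx":0,"dy":0,"dz":0,"ax":0,"ay":0,"az":0}]'; python3 -m jog '[{"dx":0,"dy":0,"dz":0,"ax":0,"ay":0,"az":0},{"dx":0,"dy":0,"dz":0,"ax":0,"ay":0,"az":0},{"dx":0,"dy":0,"dz":0,"ax":0,"ay":0,"az":0},{"dx":0,"dy":0,"dz":0,"ax":0,"ay":0,"az":0},{"dx":0,"dy":0,"dz":0,"ax":0,"ay":0,"az":0},{"dx":0,"dy":0,"dz":0,"ax":0,"ay":0,"az":0},{"dx":0,"dy":0,"dz":0,"ax":0,"ay":0,"az":0},{"dx":0,"dy":0,"dz":0,"ax":0,"ay":0,"az":0},{"dx":0,"dy":0,"dz":0,"ax":0,"ay":0,"az":0},{"dx":0,"dy":0,"dz":0,"ax":0,"ay":0,"az":0}]' 0; python3 - <<'E'
from h import *
M=now(); y=np.radians(12)
u=np.array([.5*np.cos(y),.5*np.sin(y),.866])
M1=M.copy(); M1[:3,3]+=70*u; plan(M1,14); print(ctrl.state()["torque"])
E
```

```text
time: 4.33
ee_pos: [504.3, 86.7, 80.6]
orientation: [[-0.801, -0.212, 0.56], [-0.176, 0.977, 0.118], [-0.572, -0.004, -0.82]]
contact_force: [0.3, -0.1, -0.1]
gripper_width: 0.999
finger_force: 0.0
time: 5.17
ee_pos: [504.5, 86.5, 80.2]
orientation: [[-0.802, -0.212, 0.559], [-0.176, 0.977, 0.118], [-0.571, -0.004, -0.821]]
contact_force: [0.5, 0.8, 0.4]
gripper_width: 0.328
finger_force: 0.0
14 x {"dx":-0.0181,"dy":-0.0001,"dz":-0.0085}
path [[505.0, 86.0, 80.0], [513.0, 88.0, 95.0], [522.0, 90.0, 110.0], [530.0, 92.0, 126.0], [539.0, 94.0, 141.0]]
[-0.05041605  0.27773308  0.06798839]
```

Still closing; waiting for the grip, then pulling out along the arm.

```bash
python3 -m jog '[{"dx":0,"dy":0,"dz":0,"ax":0,"ay":0,"az":0},{"dx":0,"dy":0,"dz":0,"ax":0,"ay":0,"az":0},{"dx":0,"dy":0,"dz":0,"ax":0,"ay":0,"az":0},{"dx":0,"dy":0,"dz":0,"ax":0,"ay":0,"az":0},{"dx":0,"dy":0,"dz":0,"ax":0,"ay":0,"az":0}]' 0; python3 -m jog '[{"dx":-0.018,"dy":0,"dz":-0.0085,"ax":0,"ay":0,"az":0},{"dx":-0.018,"dy":0,"dz":-0.0085,"ax":0,"ay":0,"az":0},{"dx":-0.018,"dy":0,"dz":-0.0085,"ax":0,"ay":0,"az":0},{"dx":-0.018,"dy":0,"dz":-0.0085,"ax":0,"ay":0,"az":0}]'
```

```text
time: 5.58
ee_pos: [504.4, 86.9, 80.2]
orientation: [[-0.802, -0.212, 0.559], [-0.176, 0.977, 0.119], [-0.572, -0.003, -0.821]]
contact_force: [-0.5, 1.9, 1.1]
gripper_width: 0.144
finger_force: 30.0
time: 5.92
ee_pos: [513.3, 88.8, 96.7]
orientation: [[-0.803, -0.212, 0.557], [-0.176, 0.977, 0.118], [-0.57, -0.003, -0.822]]
contact_force: [0.7, 1.1, -2.5]
gripper_width: 0.145
finger_force: 30.0
```

```bash
python3 -m jog '[{"dx":-0.018,"dy":0,"dz":-0.0085,"ax":0,"ay":0,"az":0},{"dx":-0.018,"dy":0,"dz":-0.0085,"ax":0,"ay":0,"az":0},{"dx":-0.018,"dy":0,"dz":-0.0085,"ax":0,"ay":0,"az":0},{"dx":-0.018,"dy":0,"dz":-0.0085,"ax":0,"ay":0,"az":0},{"dx":-0.018,"dy":0,"dz":-0.0085,"ax":0,"ay":0,"az":0},{"dx":-0.018,"dy":0,"dz":-0.0085,"ax":0,"ay":0,"az":0},{"dx":-0.018,"dy":0,"dz":-0.0085,"ax":0,"ay":0,"az":0},{"dx":-0.018,"dy":0,"dz":-0.0085,"ax":0,"ay":0,"az":0},{"dx":-0.018,"dy":0,"dz":-0.0085,"ax":0,"ay":0,"az":0},{"dx":-0.018,"dy":0,"dz":-0.0085,"ax":0,"ay":0,"az":0},{"dx":-0.018,"dy":0,"dz":-0.0085,"ax":0,"ay":0,"az":0},{"dx":-0.018,"dy":0,"dz":-0.0085,"ax":0,"ay":0,"az":0},{"dx":0,"dy":0,"dz":0,"ax":0,"ay":0,"az":0},{"dx":0,"dy":0,"dz":0,"ax":0,"ay":0,"az":0}]'; python3 - <<'E'
from h import *
M=now()
for n in("wrist","scene","top"):
    p,d,C=snap(n); P=cloud(d,C)
    hsv=cv2.cvtColor(p,cv2.COLOR_RGB2HSV).astype(int);h,s,v=hsv[...,0],hsv[...,1],hsv[...,2]
    m=((h<8)|(h>172))&(s>130)&(v>60)&(d>0)
    Q=(P[m]-M[:3,3])@M[:3,:3]; Q=Q[np.linalg.norm(Q,axis=1)<160]; print(n)
    for a in range(-70,110,10):
        q=Q[(Q[:,0]>=a)&(Q[:,0]<a+10)]
        if len(q)>3: print(a,len(q),np.median(q,0).round(1),"y",q[:,1].min().round(1),q[:,1].max().round(1),"z",q[:,2].min().round(1),q[:,2].max().round(1))
E
```

```text
time: 7.08
ee_pos: [543.1, 95.2, 149.0]
orientation: [[-0.802, -0.212, 0.559], [-0.176, 0.977, 0.118], [-0.571, -0.004, -0.821]]
contact_force: [0.4, -0.2, -2.2]
gripper_width: 0.148
finger_force: 30.0
wrist
-60 33 [-50.9  -0.2 -35.8] y -4.4 4.5 z -36.9 -33.5
-50 311 [-43.9  -0.7 -37.7] y -7.4 6.5 z -40.0 -33.4
-40 256 [-37.2  -0.7 -38.2] y -7.3 6.5 z -40.2 -33.4
-30 18 [-20.3   3.6 -29.1] y -6.9 5.9 z -29.9 -28.2
-20 565 [-14.8  -0.7 -28.4] y -7.4 6.0 z -32.3 -23.7
-10 606 [ -5.   -0.7 -24.2] y -7.3 6.4 z -38.4 -18.9
0 625 [  5.2  -0.2 -19.7] y -8.0 7.3 z -25.2 -0.7
10 549 [ 14.9  -0.2 -15.2] y -7.1 6.2 z -20.5 -10.2
20 531 [ 25.1  -0.2 -10.9] y -7.0 6.2 z -96.8 -5.5
30 521 [34.8 -0.2 -6.5] y -6.6 6.3 z -97.3 -1.3
40 491 [44.9  0.4 -2.2] y -6.6 6.3 z -7.5 3.1
50 480 [55.  -0.1  2.5] y -6.1 6.4 z -3.0 7.4
60 469 [65.  -0.1  6.8] y -6.2 6.5 z 1.3 12.0
70 460 [74.9  0.4 11.3] y -6.2 6.5 z 6.5 16.0
80 106 [81.   0.1 13.7] y -6.2 6.5 z 11.0 16.9
scene
-70 119 [-64.9   1.6  -9.6] y -5.1 7.5 z -26.5 16.1
-60 59 [-56.6   1.4 -28.3] y -5.5 6.8 z -35.3 -18.0
-50 7 [-47.8   1.  -36.9] y -4.3 6.2 z -37.1 -35.4
-10 10 [ -7.    7.7 -23.9] y 7.5 7.9 z -32.3 -15.5
60 4 [64.5  6.8 17.8] y 5.8 7.8 z 16.6 19.0
top
-70 61 [-65.    0.   -7.3] y -6.2 5.1 z -20.6 8.1
-60 59 [-55.7  -0.1 -28. ] y -6.1 5.0 z -36.0 -15.0
-50 50 [-45.4  -1.  -36. ] y -6.6 4.8 z -39.3 -30.9
-40 38 [-35.4  -0.4 -37.1] y -5.6 4.7 z -39.5 -34.7
-30 28 [-24.7  -0.  -32.4] y -5.3 3.8 z -37.2 -29.5
-20 23 [-15.4  -0.8 -28.4] y -5.4 3.6 z -32.4 -24.8
```

```bash
cat >> h.py <<'E'
KC=np.array([-46.5,0,-35.5]); S=np.array([536.4,-94.2,58.])
def keypose(yaw,corner,pitch=114):
    R=rot(yaw,pitch); return T(R,np.asarray(corner)-R@KC)
E
python3 - <<'E'
from h import *
M=now(); M1=keypose(217,S+[0,0,117]); print(M1.round(2).tolist())
Ma=M.copy(); Ma[2,3]+=50; Mm=keypose(204,[520,0,185],84)
plan(M1,18)
L=np.real(logm(np.linalg.inv(M)@M1))
k=np.array([np.cos(np.radians(24)),0,np.sin(np.radians(24))]); z=np.array([.406,0,-.914])
for i in range(0,19,3):
    A=M@expm(L*i/18); f=lambda q:(A[:3,:3]@q+A[:3,3]).round().tolist()
    print(f(KC),f(KC+140*k),f(KC-56*z))
E
```

```text
[[-0.73, -0.6, -0.32, 490.94], [-0.55, 0.8, -0.24, -128.45], [0.41, 0.0, -0.91, 161.48], [0.0, 0.0, 0.0, 1.0]]
18 x {"dx":0.0319,"dy":-0.0412,"dz":-0.0052,"ax":-0.0004,"ay":0.0089,"az":-0.0040}
path [[543.0, 95.0, 149.0], [521.0, 42.0, 137.0], [504.0, -15.0, 137.0], [493.0, -72.0, 145.0], [491.0, -128.0, 161.0]]
[560.0, 99.0, 204.0] [489.0, 83.0, 85.0] [607.0, 109.0, 175.0]
[554.0, 69.0, 192.0] [467.0, 40.0, 86.0] [595.0, 80.0, 155.0]
[547.0, 38.0, 182.0] [447.0, -4.0, 94.0] [581.0, 48.0, 139.0]
[542.0, 5.0, 176.0] [433.0, -49.0, 108.0] [568.0, 14.0, 127.0]
[538.0, -28.0, 173.0] [424.0, -94.0, 126.0] [556.0, -21.0, 120.0]
[536.0, -61.0, 173.0] [421.0, -137.0, 149.0] [545.0, -57.0, 118.0]
[536.0, -94.0, 175.0] [425.0, -178.0, 175.0] [536.0, -94.0, 119.0]
```

```bash
python3 -m jog '[{"dx":0.032,"dy":-0.041,"dz":-0.005,"ax":-0.0004,"ay":0.0089,"az":-0.004},{"dx":0.032,"dy":-0.041,"dz":-0.005,"ax":-0.0004,"ay":0.0089,"az":-0.004},{"dx":0.032,"dy":-0.041,"dz":-0.005,"ax":-0.0004,"ay":0.0089,"az":-0.004},{"dx":0.032,"dy":-0.041,"dz":-0.005,"ax":-0.0004,"ay":0.0089,"az":-0.004},{"dx":0.032,"dy":-0.041,"dz":-0.005,"ax":-0.0004,"ay":0.0089,"az":-0.004},{"dx":0.032,"dy":-0.041,"dz":-0.005,"ax":-0.0004,"ay":0.0089,"az":-0.004},{"dx":0.032,"dy":-0.041,"dz":-0.005,"ax":-0.0004,"ay":0.0089,"az":-0.004},{"dx":0.032,"dy":-0.041,"dz":-0.005,"ax":-0.0004,"ay":0.0089,"az":-0.004},{"dx":0.032,"dy":-0.041,"dz":-0.005,"ax":-0.0004,"ay":0.0089,"az":-0.004},{"dx":0.032,"dy":-0.041,"dz":-0.005,"ax":-0.0004,"ay":0.0089,"az":-0.004},{"dx":0.032,"dy":-0.041,"dz":-0.005,"ax":-0.0004,"ay":0.0089,"az":-0.004},{"dx":0.032,"dy":-0.041,"dz":-0.005,"ax":-0.0004,"ay":0.0089,"az":-0.004},{"dx":0.032,"dy":-0.041,"dz":-0.005,"ax":-0.0004,"ay":0.0089,"az":-0.004},{"dx":0.032,"dy":-0.041,"dz":-0.005,"ax":-0.0004,"ay":0.0089,"az":-0.004},{"dx":0.032,"dy":-0.041,"dz":-0.005,"ax":-0.0004,"ay":0.0089,"az":-0.004},{"dx":0.032,"dy":-0.041,"dz":-0.005,"ax":-0.0004,"ay":0.0089,"az":-0.004},{"dx":0.032,"dy":-0.041,"dz":-0.005,"ax":-0.0004,"ay":0.0089,"az":-0.004},{"dx":0.032,"dy":-0.041,"dz":-0.005,"ax":-0.0004,"ay":0.0089,"az":-0.004},{"dx":0,"dy":0,"dz":0,"ax":0,"ay":0,"az":0},{"dx":0,"dy":0,"dz":0,"ax":0,"ay":0,"az":0}]'; python3 - <<'E'
from h import *
print(np.round(ctrl.state()["joint_positions"],2))
ims=[]
for n in("wrist","scene","top"):
    p,d,C=snap(n); P=cloud(d,C); ims.append(p)
    hsv=cv2.cvtColor(p,cv2.COLOR_RGB2HSV).astype(int);h,s,v=hsv[...,0],hsv[...,1],hsv[...,2]
    m=((h<8)|(h>172))&(s>130)&(v>60)&(d>0)
    Q=P[m]; Q=Q[np.linalg.norm(Q[:,:2]-[500,-110],axis=1)<130];print(n,len(Q))
    for a in range(100,200,8):
        q=Q[(Q[:,2]>=a)&(Q[:,2]<a+8)]
        if len(q)>3: print(a,len(q),np.median(q,0).round(1),"min",q.min(0).round(1),"max",q.max(0).round(1))
plan(keypose(217,S+[0,0,117]),2)
f=np.hstack([ims[0],ims[1]]); save(cv2.resize(f,(800,300),interpolation=cv2.INTER_AREA),"c.png")
E
```

```text
time: 8.9
ee_pos: [491.4, -127.2, 159.9]
orientation: [[-0.73, -0.603, -0.321], [-0.552, 0.797, -0.244], [0.403, -0.001, -0.915]]
contact_force: [-0.2, 0.5, -2.3]
gripper_width: 0.146
finger_force: 30.0
[-0.24  0.43  1.51 -0.32  1.47 -2.39]
wrist 6101
164 31 [536.1 -91.5 170.8] min [ 481.7 -137.4  165.1] max [542.5 -87.  171.8]
172 2614 [ 479.8 -136.4  179. ] min [ 422.9 -181.1  172. ] max [541.9 -88.2 180. ]
180 3393 [ 479.6 -136.7  181.2] min [ 424.5 -179.5  180. ] max [535.5 -93.9 184.8]
188 21 [ 509.8 -119.9  193.2] min [ 494.8 -122.7  191.9] max [ 513.4 -112.2  194.7]
scene 308
116 7 [541.7 -88.8 121.7] min [537.8 -92.3 120.2] max [545.1 -83.8 123.7]
124 20 [542.6 -87.  127.7] min [537.1 -93.7 124. ] max [544.6 -83.6 131.9]
132 23 [541.6 -87.8 135.6] min [536.1 -94.  132.4] max [544.5 -83.9 139.5]
140 20 [542.3 -87.3 145.2] min [535.6 -93.7 140.4] max [544.9 -83.9 147.8]
148 16 [542.5 -88.6 151.7] min [537.1 -93.9 148.4] max [543.9 -84.7 154.8]
156 24 [542.6 -88.4 159.5] min [535.4 -94.6 156.2] max [544.8 -83.8 163.9]
164 30 [540.3 -89.1 168.7] min [531.9 -96.6 164.3] max [544.4 -84.7 171.8]
172 72 [531.2 -97.  178.5] min [ 428.  -166.5  172.2] max [540.6 -87.2 180. ]
180 95 [ 505.  -115.9  181.3] min [ 430.  -167.7  180.1] max [533.7 -93.4 186.6]
top 0
2 x {"dx":0.0015,"dy":-0.0026,"dz":-0.0008,"ax":-0.0002,"ay":0.0003,"az":0.0001}
path [[491.0, -127.0, 161.0], [491.0, -127.0, 161.0], [491.0, -128.0, 161.0], [491.0, -128.0, 161.0], [491.0, -128.0, 161.0]]
```

View pics/c.png

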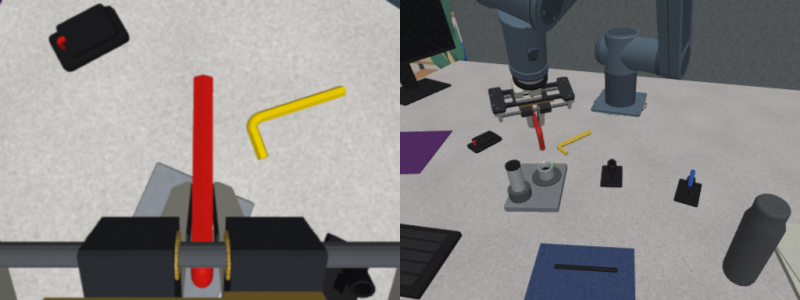

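The short arm hangs vertically over the bolt (scene pane ~(545,140)), the long arm is level at (203,150) in the wrist pane, and the red stand is empty. I'll correct by about 1.5 mm and descend.

```bash
python3 -m jog '[{"dx":-0.0145,"dy":-0.003,"dz":0.036,"ax":-0.0002,"ay":0.0003,"az":0},{"dx":-0.0145,"dy":-0.003,"dz":0.036,"ax":-0.0002,"ay":0.0003,"az":0},{"dx":-0.016,"dy":0,"dz":0.0366,"ax":0,"ay":0,"az":0},{"dx":-0.016,"dy":0,"dz":0.0366,"ax":0,"ay":0,"az":0},{"dx":-0.016,"dy":0,"dz":0.0366,"ax":0,"ay":0,"az":0},{"dx":-0.016,"dy":0,"dz":0.0366,"ax":0,"ay":0,"az":0},{"dx":0,"dy":0,"dz":0,"ax":0,"ay":0,"az":0}]'; python3 -m jog '[{"dx":-0.0065,"dy":0,"dz":0.0146,"ax":0,"ay":0,"az":0},{"dx":-0.0065,"dy":0,"dz":0.0146,"ax":0,"ay":0,"az":0},{"dx":-0.0065,"dy":0,"dz":0.0146,"ax":0,"ay":0,"az":0},{"dx":-0.0065,"dy":0,"dz":0.0146,"ax":0,"ay":0,"az":0},{"dx":0,"dy":0,"dz":0,"ax":0,"ay":0,"az":0}]'; python3 - <<'E'
from h import *
M=now(); c=M[:3,:3]@KC+M[:3,3]; print("corner est",c.round(1), ctrl.state()["torque"])
E
```

```text
time: 9.63
ee_pos: [489.6, -129.1, 99.1]
orientation: [[-0.727, -0.603, -0.329], [-0.551, 0.798, -0.245], [0.41, 0.003, -0.912]]
contact_force: [0.6, 0.6, -1.6]
gripper_width: 0.147
finger_force: 30.0
time: 10.05
ee_pos: [490.8, -129.5, 85.1]
orientation: [[-0.728, -0.603, -0.326], [-0.551, 0.798, -0.246], [0.408, 0.001, -0.913]]
contact_force: [-0.1, 0.4, -3.1]
gripper_width: 0.145
finger_force: 30.0
corner est [536.2 -95.1  98.6] [ 0.30788736 -0.25547195  0.00150498]
```

```bash
python3 -m jog '[{"dx":-0.0065,"dy":0,"dz":0.0146,"ax":0,"ay":0,"az":0},{"dx":-0.0065,"dy":0,"dz":0.0146,"ax":0,"ay":0,"az":0},{"dx":-0.0065,"dy":0,"dz":0.0146,"ax":0,"ay":0,"az":0},{"dx":-0.0065,"dy":0,"dz":0.0146,"ax":0,"ay":0,"az":0},{"dx":0,"dy":0,"dz":0,"ax":0,"ay":0,"az":0}]'; python3 - <<'E'
from h import *
M=now(); c=M[:3,:3]@KC+M[:3,3]; print("corner est",c.round(1), ctrl.state()["torque"])
E
```

```text
time: 10.47
ee_pos: [490.5, -129.4, 68.8]
orientation: [[-0.728, -0.603, -0.327], [-0.551, 0.798, -0.246], [0.409, 0.001, -0.913]]
contact_force: [0.1, -0.1, -3.0]
gripper_width: 0.15
finger_force: 30.0
corner est [535.9 -95.1  82.2] [ 0.32028584 -0.24326431 -0.00697495]
```

```bash
python3 -m jog '[{"dx":-0.0032,"dy":0,"dz":0.0073,"ax":0,"ay":0,"az":0},{"dx":-0.0032,"dy":0,"dz":0.0073,"ax":0,"ay":0,"az":0},{"dx":-0.002,"dy":0,"dz":0.0045,"ax":0,"ay":0,"az":0},{"dx":0,"dy":0,"dz":0,"ax":0,"ay":0,"az":0},{"dx":0,"dy":0,"dz":0,"ax":0,"ay":0,"az":0},{"dx":0,"dy":0,"dz":0,"ax":0,"ay":0,"az":0}]'; python3 - <<'E'
from h import *
M=now(); c=M[:3,:3]@KC+M[:3,3]; print("corner est",c.round(1), ctrl.state()["torque"],np.round(ctrl.state()["joint_positions"],2))
A=np.eye(4); a=np.radians(-3); A[:3,:3]=Ro.from_rotvec([0,0,a]).as_matrix(); o=c*[1,1,0]; A[:3,3]=o-A[:3,:3]@o
row(np.linalg.inv(M)@A@M)
E
```

```text
time: 10.97
ee_pos: [491.1, -129.7, 64.7]
orientation: [[-0.728, -0.603, -0.325], [-0.551, 0.798, -0.246], [0.408, -0.0, -0.913]]
contact_force: [-0.7, -0.0, -3.4]
gripper_width: 0.147
finger_force: 30.0
corner est [536.5 -95.3  78.1] [ 0.34181888 -0.28469526  0.00258955] [-0.25  0.54  1.6  -0.34  1.29 -2.32]
{"dx":-0.0003,"dy":0.0119,"dz":-0.0001,"ax":-0.0034,"az":0.0076}
```

```bash
python3 -m jog '[{"dx":-0.0003,"dy":0.0119,"dz":0,"ax":-0.0034,"ay":0,"az":0.0076},{"dx":-0.0003,"dy":0.0119,"dz":0,"ax":-0.0034,"ay":0,"az":0.0076},{"dx":-0.0003,"dy":0.0119,"dz":0,"ax":-0.0034,"ay":0,"az":0.0076},{"dx":-0.0003,"dy":0.0119,"dz":0,"ax":-0.0034,"ay":0,"az":0.0076},{"dx":-0.0003,"dy":0.0119,"dz":0,"ax":-0.0034,"ay":0,"az":0.0076},{"dx":-0.0003,"dy":0.0119,"dz":0,"ax":-0.0034,"ay":0,"az":0.0076},{"dx":-0.0003,"dy":0.0119,"dz":0,"ax":-0.0034,"ay":0,"az":0.0076},{"dx":-0.0003,"dy":0.0119,"dz":0,"ax":-0.0034,"ay":0,"az":0.0076},{"dx":-0.0003,"dy":0.0119,"dz":0,"ax":-0.0034,"ay":0,"az":0.0076},{"dx":-0.0003,"dy":0.0119,"dz":0,"ax":-0.0034,"ay":0,"az":0.0076},{"dx":0,"dy":0,"dz":0,"ax":0,"ay":0,"az":0}]'; cat > t.py <<'E'
from h import *
M=now(); c=M[:3,:3]@KC+M[:3,3]; k=M[:3,:3]@[.914,0,.406]
print("corner est",c.round(1),"yaw",np.degrees(np.arctan2(k[1],k[0]))%360,"lvl",k[2].round(3),ctrl.state()["torque"],np.round(ctrl.state()["joint_positions"],2))
A=np.eye(4); a=np.radians(-3); A[:3,:3]=Ro.from_rotvec([0,0,a]).as_matrix(); o=(c*0+S)*[1,1,0]; A[:3,3]=o-A[:3,:3]@o
row(np.linalg.inv(M)@A@M)
E
python3 t.py
```

```text
time: 11.88
ee_pos: [480.0, -102.8, 64.5]
orientation: [[-0.906, -0.123, -0.405], [-0.112, 0.992, -0.05], [0.408, -0.0, -0.913]]
contact_force: [-0.2, 0.4, -1.7]
gripper_width: 0.146
finger_force: 30.4
corner est [536.5 -95.8  77.9] yaw 187.0389440364352 lvl 0.002 [ 0.05232697 -0.28365741  0.4082383 ] [-0.31  0.57  1.54 -0.17  1.42 -1.94]
{"dy":0.0120,"ax":-0.0034,"az":0.0076}
```

```bash
python3 -m jog '[{"dx":0,"dy":0.012,"dz":0,"ax":-0.0034,"ay":0,"az":0.0076},{"dx":0,"dy":0.012,"dz":0,"ax":-0.0034,"ay":0,"az":0.0076},{"dx":0,"dy":0.012,"dz":0,"ax":-0.0034,"ay":0,"az":0.0076},{"dx":0,"dy":0.012,"dz":0,"ax":-0.0034,"ay":0,"az":0.0076},{"dx":0,"dy":0.012,"dz":0,"ax":-0.0034,"ay":0,"az":0.0076},{"dx":0,"dy":0,"dz":0,"ax":0,"ay":0,"az":0}]'; python3 t.py; python3 - <<'E'
from h import *
ims=[]
for n in("scene","wrist"):
    p,d,C=snap(n); 
    ims.append(cv2.resize(p[180:300,110:270] if n=="scene" else p,(400,300)))
save(np.hstack(ims),"e.png")
E
```

```text
time: 12.38
ee_pos: [479.7, -88.1, 64.4]
orientation: [[-0.905, 0.137, -0.404], [0.125, 0.991, 0.056], [0.408, -0.0, -0.913]]
contact_force: [-0.0, -0.2, -2.1]
gripper_width: 0.146
finger_force: 30.3
corner est [536.1 -95.9  77.9] yaw 172.12486104868853 lvl 0.002 [-0.21852416 -0.30650151  0.49803522] [-0.35  0.58  1.53 -0.09  1.45 -1.75]
{"dy":0.0119,"ax":-0.0034,"az":0.0076}
```

View pics/e.png

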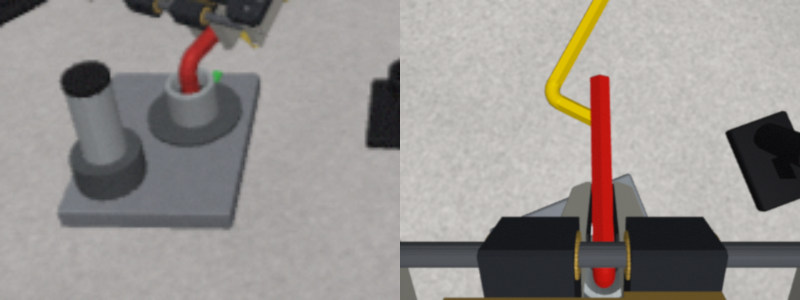

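The key is seated in the socket (left pane, (190,85)) and the bolt is turning at about 0.5 N m. Continuing to the stop.

```bash
python3 -m jog '[{"dx":0,"dy":0.012,"dz":0,"ax":-0.0034,"ay":0,"az":0.0076},{"dx":0,"dy":0.012,"dz":0,"ax":-0.0034,"ay":0,"az":0.0076},{"dx":0,"dy":0.012,"dz":0,"ax":-0.0034,"ay":0,"az":0.0076},{"dx":0,"dy":0,"dz":0,"ax":0,"ay":0,"az":0}]'; python3 t.py;  python3 -m jog '[{"dx":0,"dy":0.012,"dz":0,"ax":-0.0034,"ay":0,"az":0.0076},{"dx":0,"dy":0.012,"dz":0,"ax":-0.0034,"ay":0,"az":0.0076},{"dx":0,"dy":0,"dz":0,"ax":0,"ay":0,"az":0}]'; python3 t.py
```

```text
time: 12.82
ee_pos: [481.4, -79.1, 64.4]
orientation: [[-0.874, 0.29, -0.39], [0.265, 0.957, 0.118], [0.408, -0.0, -0.913]]
contact_force: [1.3, -1.4, -1.0]
gripper_width: 0.143
finger_force: 30.2
corner est [535.9 -95.6  77.8] yaw 163.1574160119656 lvl 0.002 [-0.3285721  -0.36128647  0.49943055] [-0.37  0.58  1.53 -0.03  1.45 -1.64]
{"dy":0.0120,"ax":-0.0034,"az":0.0076}
time: 13.07
ee_pos: [483.2, -73.4, 64.4]
orientation: [[-0.842, 0.387, -0.376], [0.354, 0.922, 0.158], [0.408, -0.0, -0.913]]
contact_force: [-0.2, -1.6, -1.8]
gripper_width: 0.147
finger_force: 30.2
corner est [535.7 -95.4  77.8] yaw 157.20526048642856 lvl 0.002 [-0.45693342 -0.34947681  0.49484351] [-0.38  0.58  1.54  0.01  1.45 -1.56]
{"dy":0.0120,"ax":-0.0034,"az":0.0076}
```

```bash
python3 -m jog '[{"dx":0,"dy":0.012,"dz":0,"ax":-0.0034,"ay":0,"az":0.0076},{"dx":0,"dy":0,"dz":0,"ax":0,"ay":0,"az":0}]'; python3 t.py;  python3 -m jog '[{"dx":0,"dy":0.012,"dz":0,"ax":-0.0034,"ay":0,"az":0.0076},{"dx":0,"dy":0,"dz":0,"ax":0,"ay":0,"az":0}]'; python3 t.py; python3 - <<'E'
from h import *
p,d,C=snap("top"); a=cv2.resize(p[140:230,300:420],(600,450),interpolation=cv2.INTER_CUBIC); save(cv2.convertScaleAbs(a,alpha=1.6),"f.png")
E
```

```text
time: 13.23
ee_pos: [484.3, -70.9, 64.3]
orientation: [[-0.823, 0.434, -0.367], [0.397, 0.901, 0.176], [0.407, -0.001, -0.913]]
contact_force: [-0.0, -3.5, -2.2]
gripper_width: 0.147
finger_force: 30.3
corner est [535.6 -95.6  77.8] yaw 154.2674611756062 lvl 0.002 [-0.72009437 -0.19410715  0.61925051] [-0.39  0.57  1.54  0.02  1.45 -1.52]
{"dy":0.0120,"ax":-0.0034,"az":0.0076}
time: 13.4
ee_pos: [485.1, -69.2, 64.3]
orientation: [[-0.801, 0.48, -0.359], [0.439, 0.877, 0.194], [0.407, -0.002, -0.913]]
contact_force: [-1.7, -7.0, -1.8]
gripper_width: 0.145
finger_force: 30.8
corner est [535.  -96.5  77.7] yaw 151.3178582900518 lvl 0.002 [-1.28295837  0.04579464  1.03470718] [-0.4   0.57  1.54  0.04  1.45 -1.48]
{"dx":0.0002,"dy":0.0119,"dz":0.0001,"ax":-0.0034,"az":0.0076}
```

View pics/f.png

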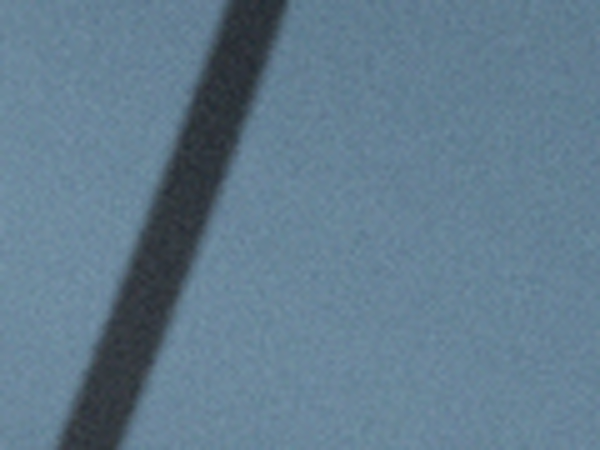

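The arm hides the bolt in this view, but the torque has jumped from 0.5 to 1.03 N m, so the bolt is at its stop. Holding, easing back a little, then releasing.

```bash
python3 -m jog '[{"dx":0,"dy":0,"dz":0,"ax":0,"ay":0,"az":0},{"dx":0,"dy":0,"dz":0,"ax":0,"ay":0,"az":0},{"dx":0,"dy":0,"dz":0,"ax":0,"ay":0,"az":0},{"dx":0,"dy":-0.012,"dz":0,"ax":0.0034,"ay":0,"az":-0.0076},{"dx":0,"dy":0,"dz":0,"ax":0,"ay":0,"az":0}]'; python3 t.py; python3 -m jog '[{"dx":0,"dy":0,"dz":0,"ax":0,"ay":0,"az":0},{"dx":0,"dy":0,"dz":0,"ax":0,"ay":0,"az":0},{"dx":0,"dy":0,"dz":0,"ax":0,"ay":0,"az":0},{"dx":0,"dy":0,"dz":0,"ax":0,"ay":0,"az":0},{"dx":0,"dy":0,"dz":0,"ax":0,"ay":0,"az":0},{"dx":0,"dy":0,"dz":0,"ax":0,"ay":0,"az":0},{"dx":0,"dy":0,"dz":0,"ax":0,"ay":0,"az":0},{"dx":0,"dy":0,"dz":0,"ax":0,"ay":0,"az":0}]' 0.6
```

```text
time: 13.87
ee_pos: [484.3, -70.9, 64.3]
orientation: [[-0.824, 0.431, -0.368], [0.394, 0.903, 0.175], [0.407, -0.001, -0.913]]
contact_force: [-0.6, -5.7, -3.1]
gripper_width: 0.147
finger_force: 30.1
corner est [535.7 -95.4  77.8] yaw 154.49214473256967 lvl 0.001 [-0.9763992  -0.24409203  0.626392  ] [-0.39  0.57  1.54  0.02  1.45 -1.52]
{"dy":0.0120,"ax":-0.0034,"az":0.0076}
time: 14.53
ee_pos: [484.2, -69.8, 64.4]
orientation: [[-0.822, 0.436, -0.367], [0.398, 0.9, 0.179], [0.408, 0.001, -0.913]]
contact_force: [-0.5, -0.5, -0.0]
gripper_width: 0.593
finger_force: 0.0
```

Rising straight up with small steps.

```bash
python3 -m jog '[{"dx":0.0163,"dy":0,"dz":-0.0365,"ax":0,"ay":0,"az":0},{"dx":0.0163,"dy":0,"dz":-0.0365,"ax":0,"ay":0,"az":0},{"dx":0.0163,"dy":0,"dz":-0.0365,"ax":0,"ay":0,"az":0},{"dx":0.0163,"dy":0,"dz":-0.0365,"ax":0,"ay":0,"az":0},{"dx":0.0163,"dy":0,"dz":-0.0365,"ax":0,"ay":0,"az":0},{"dx":0.0163,"dy":0,"dz":-0.0365,"ax":0,"ay":0,"az":0},{"dx":0.0163,"dy":0,"dz":-0.0365,"ax":0,"ay":0,"az":0},{"dx":0.0163,"dy":0,"dz":-0.0365,"ax":0,"ay":0,"az":0},{"dx":0.0163,"dy":0,"dz":-0.0365,"ax":0,"ay":0,"az":0},{"dx":0.0163,"dy":0,"dz":-0.0365,"ax":0,"ay":0,"az":0},{"dx":0,"dy":0,"dz":0,"ax":0,"ay":0,"az":0},{"dx":0,"dy":0,"dz":0,"ax":0,"ay":0,"az":0},{"dx":0,"dy":0,"dz":0,"ax":0,"ay":0,"az":0}]'; python3 - <<'E'
from h import *
ims=[]
for n in("wrist","scene"):
    p,d,C=snap(n); P=cloud(d,C); ims.append(cv2.resize(p[180:300,110:270] if n=="scene" else p,(400,300)))
    hsv=cv2.cvtColor(p,cv2.COLOR_RGB2HSV).astype(int);h,s,v=hsv[...,0],hsv[...,1],hsv[...,2]
    m=((h<8)|(h>172))&(s>130)&(v>60)&(d>0); Q=P[m]; Q=Q[np.linalg.norm(Q[:,:2]-[500,-90],axis=1)<130];print(n,len(Q))
    for a in range(390,560,20):
        q=Q[(Q[:,0]>=a)&(Q[:,0]<a+20)]
        if len(q)>3: print(a,len(q),np.median(q,0).round(1),q[:,2].max().round(1))
    g=(h>40)&(h<85)&(s>110)&(v>60)&(d>0); w=(p.min(-1)>200)&(abs(P[...,0]-510)<40)&(abs(P[...,1]+90)<45)&(P[...,2]>21)&(P[...,2]<66)
    for nm,k in(("green",g),("white",w)):
        q=P[k]; q=q[np.linalg.norm(q[:,:2]-S[:2],axis=1)<60]
        if len(q): c=np.median(q,0); print(nm,len(q),c.round(1),np.degrees(np.arctan2(c[1]-S[1],c[0]-S[0]))%360)
save(np.hstack(ims),"g.png")
E
```

```text
time: 15.62
ee_pos: [484.0, -70.1, 163.9]
orientation: [[-0.821, 0.436, -0.368], [0.398, 0.9, 0.178], [0.409, 0.0, -0.913]]
contact_force: [0.2, 0.1, -0.1]
gripper_width: 0.599
finger_force: 0.0
wrist 2452
390 251 [401.3 -78.   60. ] 63.9
410 281 [420.5 -79.3  63.5] 68.4
430 309 [440.2 -81.1  67.3] 71.2
450 334 [460.  -82.7  71.2] 75.2
470 351 [479.9 -84.   74.9] 79.4
490 400 [500.  -85.4  78.7] 265.7
510 423 [519.8 -87.8  81.1] 84.4
530 103 [533.1 -88.6  75. ] 79.6
green 98 [484.3 -99.6  22.4] 185.87337911994348
white 71 [506.1 -99.4  26.8] 189.70094208230205
scene 303
390 19 [402.  -72.3  58.4] 62.2
410 27 [420.1 -74.6  62.2] 66.4
430 32 [440.9 -76.2  65.8] 70.4
450 29 [459.3 -77.3  69.1] 73.8
470 35 [479.4 -79.3  73.4] 77.7
490 35 [499.6 -80.7  76.5] 82.3
510 52 [521.3 -83.4  80. ] 84.3
530 74 [536.8 -87.4  65.5] 81.6
green 9 [482.6 -94.1  22.5] 179.8853132788877
```

View pics/g.png

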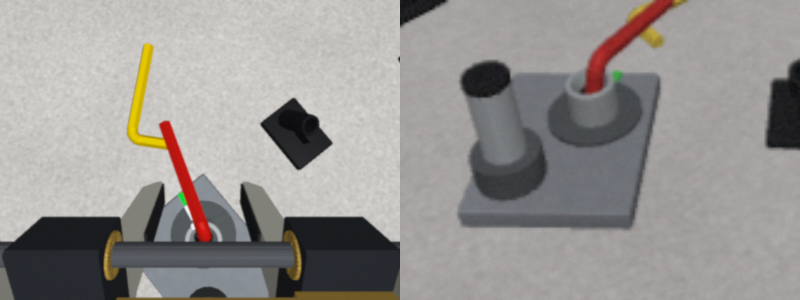

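The key sits in the socket (left pane, corner at (203,235)), drooping about 11°. The white mark is within about 4° of the green one at (183,198), and the gripper is clear. Handing in.

```bash
python3 -c "
from bench import ctrl
print(ctrl.job_done())"
```

```text
the job is handed in; nothing more can be done
None
```

The job is handed in, but no verdict came back: the bolt was turned to its stop, with the white mark measured about 4° from the green, and the red key is left in the socket drooping about 11° with the gripper clear; the arm never went near the blue key.

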